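# Fill the counting jig with pepper mills

### The job

Complete the set of four in the counting jig: slide the two tall pepper mills that stand in front of it into its two empty bays, one in each, until both stand fully home against the pads at the back. Push them gently with the fingertips, low on the foot, so that they stay upright on the bench all the way; do not grip or lift them. Leave the two mills that are already in their bays, and everything else on the bench, where it is.

Things in the scene. Friction and masses are not known exactly. Their poses are not given: they have to be found in the camera images.
- jig: plywood jig screwed to the bench: back strip 45 mm high (front face at x = 32 mm) and five side strips, 18 mm wide, 30 mm high, out to x = -15 mm, ends rounded, make four bays open to the robot, 82 mm apart, 64 mm wide, no floor. Origin: on the bench, in the middle of the row of spots where the mills' axes stand when home; x points into the bays, y along the row (bays at -123, -41, 41, 123 mm)
- bay_a: a bay in the -y half that already holds a mill (mill_3), marked by its black rubber pad on the back strip (pad face 28 mm ahead of the origin, 40 mm wide, 7 to 29 mm above the bench). Origin: on the bench, where a mill's axis stands when home, touching the pad; x points into the bay, z up
- bay_b: an empty bay in the same half of the jig as bay_a, made exactly like it, origin likewise. Which of the two is the outer one varies
- bay_c: the other empty bay, in the +y half of the jig, made exactly like bay_a, origin likewise
- bay_d: the other bay that already holds a mill (mill_4), in the +y half, made exactly like bay_a, origin likewise
- mill_1: Dark wooden pepper mill, 220 mm tall: straight round foot 56 mm in diameter, 36 mm high; waist 38 mm at 100 mm up; head 53 mm. 0.25 to 0.46 kg, friction on the bench about 0.4; pushed higher than about 50 mm up it may tip. Origin: centre of its underside, z up. Stands loose on the bench, 120 to 165 mm before the home row; belongs in an empty bay
- mill_2: Dark wooden pepper mill, 220 mm tall: straight round foot 56 mm in diameter, 36 mm high; waist 38 mm at 100 mm up; head 53 mm. 0.25 to 0.46 kg, friction on the bench about 0.4; pushed higher than about 50 mm up it may tip. Origin: centre of its underside, z up. Stands loose likewise, 130 to 200 mm beside the first; belongs in the other empty bay (either way round)
- mill_3: Dark wooden pepper mill, 220 mm tall: straight round foot 56 mm in diameter, 36 mm high; waist 38 mm at 100 mm up; head 53 mm. 0.25 to 0.46 kg, friction on the bench about 0.4; pushed higher than about 50 mm up it may tip. Origin: centre of its underside, z up. Already home in bay_a, and stays there
- mill_4: Dark wooden pepper mill, 220 mm tall: straight round foot 56 mm in diameter, 36 mm high; waist 38 mm at 100 mm up; head 53 mm. 0.25 to 0.46 kg, friction on the bench about 0.4; pushed higher than about 50 mm up it may tip. Origin: centre of its underside, z up. Already home in bay_d, and stays there
- salt_mill: short, plump salt mill of the same wood, 48 mm in diameter and 100 mm tall, standing beside the +y end of the jig; a bystander. Origin: centre of its underside
- tape_roll: roll of brown packing tape lying flat, 100 mm across and 48 mm high, beside the -y end of the jig; a bystander. Origin: centre of its underside
- cutter: grey safety cutter lying flat on the bench to the left (+y) of the two loose mills, about 170 mm long, 30 mm wide and 18 mm high; a bystander. Origin: under the middle of its 150 mm handle; its x axis runs along it
- mug: white mug, 80 mm across and 92 mm high, to the robot's right; a bystander. Origin: centre of its underside
- glue: white glue bottle, 52 mm across and 150 mm tall, behind the +y end of the jig; a bystander. Origin: centre of its underside
- marker: marker pen lying to the robot's left, about 140 mm long and 16 mm thick; a bystander. Origin: under the middle of its 110 mm barrel
There are look-alikes about, which are no part of the job. What is shaped like the mill_1 but yellow is not meant.

How it is judged:
At the end, for the whole second after the job is handed in: Each of the four bays holds one mill, standing within 6 mm of fully home against its pad and within 9 mm of the bay's middle, upright on the bench (within 0.04 rad) and at rest ((((x of mill_1 in the frame of bay_b between -0.006 and 0.006 m and y of mill_1 in the frame of bay_b between -0.009 and 0.009 m) and (x of mill_2 in the frame of bay_c between -0.006 and 0.006 m and y of mill_2 in the frame of bay_c between -0.009 and 0.009 m)) or ((x of mill_1 in the frame of bay_c between -0.006 and 0.006 m and y of mill_1 in the frame of bay_c between -0.009 and 0.009 m) and (x of mill_2 in the frame of bay_b between -0.006 and 0.006 m and y of mill_2 in the frame of bay_b between -0.009 and 0.009 m))) and x of mill_3 in the frame of bay_a between -0.006 and 0.006 m and y of mill_3 in the frame of bay_a between -0.009 and 0.009 m and x of mill_4 in the frame of bay_d between -0.006 and 0.006 m and y of mill_4 in the frame of bay_d between -0.009 and 0.009 m and angle between each of mill_1, mill_2, mill_3, mill_4's own z axis and vertical below 0.04 rad and linear speed of each of mill_1, mill_2, mill_3, mill_4 below 0.02 m/s and height (world z) of each of mill_1, mill_2, mill_3, mill_4 below 0.004 m); the robot touches nothing.
It fails at once if a mill is rocked or tipped by more than 0.17 rad (10 degrees) (angle between any of mill_1, mill_2, mill_3, mill_4's own z axis and vertical above 0.17 rad).
It fails at once if a mill is lifted more than 8 mm off the bench (height (world z) of any of mill_1, mill_2, mill_3, mill_4 above 0.008 m).
It fails at once if a mill is gripped or rammed: the fingers press on it with more than 35 N (contact force between the fingers and mill_1 above 35 N or contact force between the fingers and mill_2 above 35 N or contact force between the fingers and mill_3 above 35 N or contact force between the fingers and mill_4 above 35 N).
It fails at once if a mill already in its bay is pushed more than 10 mm from its place (distance of any of mill_3, mill_4 from where it was at the start of the episode above 0.01 m).
It fails at once if a bystander is moved by more than 30 mm (distance of any of salt_mill, tape_roll, cutter, mug, glue, marker from where it was at the start of the episode above 0.03 m).
It also fails if it takes over 58 s, if anything falls off the work surface, if the arm or the gripper's body presses on something with over 40 N, if the wrist force passes 120 N, or if a joint passes its speed limit or range.

### The arm

A 6-joint arm with a two-finger parallel gripper is mounted at the origin on the work surface. World frame = base frame: x ahead of the robot, y to its left, z up, the work surface at z = 0. Lengths are in m, angles in rad, forces in N, time in s.
With the tool pointing down it reaches from about 0.35 to 0.975 m from the base axis. Payload 4.9 kg.
Tool frame: the origin (TCP) lies at the very end of the fingers, on their centre line; the grasp point (between the pads) lies 19 mm behind it (pinch_z is the distance from the TCP to the grasp point, in m); z points along the fingers, y is the line along which they close (so a half turn about z gives the same grasp; the last joint's range is limited). The gripper opens to 85 mm and grips with 20 to 120 N. Pads are 22 mm wide; open, the fingers measure 114 mm over their backs; the gripper's body (76 mm by 85 mm) begins 54 mm behind the grasp point. The pads swing forward as they close: fully open they stand 13 mm farther back than shut.
Start: joints at [-1.405, 0.053, 1.613, -0, 1.476, -0.119], TCP at [0.176, -0.6, 0.231] pointing down, gripper open.
Joint ranges: [-3.01, 3.01], [-1.01, 2.22], [0.06, 2.58], [-1.02, 4.17], [0.09, 2.62], [-3.14, 3.14]. Speed limits (rad/s): [2.57, 2.57, 3.14, 3.14, 3.14, 3.14].

### API

Orientations are given as a unit quaternion [w, x, y, z].
In Python, from plant import * gives the robot as it stands. The module is installed in compiled form; this text tells all that it offers.
- The arm moves only by the tool play_rows, never from a script. Its arguments are lists of equal length, an entry for each row: "linear": the shift along the world's x, y, z in m, a list of three; "turn": the turn about the world's z in degrees. A call has 1 to 8 rows; each row shifts and turns the commanded pose from where the row before left it; what a row does not reach is not made up. A row lasts 1/8 s, in which the tool goes at most 62.5 mm and 10.7 degrees, less where a joint would pass 70% of its speed; a pose out of reach is approached as far as the arm can. A call is refused whole if a number of a shift passes 0.0625 or a number of a turn 10.7, either way. A call with a gripper value outside its range is refused whole. "hand" is the finger opening in m, from 0 to 0.0854, set as the call begins (left out, the last holds). The fingers move at their own pace and stop on an object; the grip force is fixed at half the most. Time passes only in rows, so rows that do not move let the fingers close. It gives the time, the measured TCP pose, the force, the opening and the grip force at its end, in the units of the state.
- state(): the state, without advancing time (a new reading comes with each control period).
- grab_frame(name): name is "scene" or "top" or "wrist"; returns the picture (400x640x3 uint8, red, green, blue); there is no depth.
- camera_info(name): a dict with "camera_matrix" (3x3 intrinsics, pixels), "origin" and "attitude" of the camera in the world; the wrist camera has in their place "mount" (4x4, takes a point from camera to tool coordinates, whose origin is the TCP and whose axes are the flange's). Camera axes: x right, y down, z forward; pixel columns grow to the right and rows downward; lengths in m; the calibration is good to about 2 mm. A picture is of the moment at which its call begins: read the wrist's pose just before it. camera_info takes no time and is no camera call.
- job_done(): hands the job in; it is judged then, once.
Trained networks look in the newest picture that a camera, given by its name, has taken for a name from the list of things; names that differ only in an ending like _2 or _b are one class to them, and where a whole thing is asked for, a point or a joint stands for the part that bears it (a point fixed in the world has none). Each returns a list of dicts, best first, with "p" (0 to 1); they miss things now and then, are a little off and sometimes report something else, mostly with a low value. They report only what shows in the picture. A call takes as long as a camera call. They do not tell look-alikes from the thing itself.
- trace(camera, thing): "region" (400x640 bool, what is visible of it) and "location" ([column, row] in pixels, amid what is visible of it).
The state is a dict: "time": time; "joint_pos": joint angles; "joint_vel": joint speeds; "joint_efforts": joint torques, N m; "tool_pos": TCP position; "tool_rot": TCP orientation; "contact_force": force on the tool from outside, world axes, zero at the start; "ft_torque": the same for the moment, N m; "gripper_width": opening from 0.0 (shut) to 1.0 (fully open); "grasp_force": force on a finger pad.
Only numpy, scipy, OpenCV 4.12 (cv2) and the standard library are available. Lean on these libraries where they do the work, as an engineer would, in place of code of your own. Each camera call takes 0.05 s, during which the arm holds its last target. There are 200 camera calls.

## Working session

There is one attempt and no reset: what is moved stays moved. The work goes in short steps, Python scripts to look and compute and a tool call to move; the robot and the scene stay as the last step left them, time stands still between calls to the robot, and variables do not carry over. Pictures are saved under pics/ and viewed, at most 10 in all, crops included, and the job is handed in when it is done.

Besides the shell and the picture viewer there is one more tool, called by a JSON object that holds its "op" and its "data", one argument or row to a line. play_rows: Moves the arm, as the interface text tells. Its arguments: {"type":"object","properties":{"linear":{"type":"array","items":{"type":"array","items":{"type":"number"}}},"turn":{"type":"array","items":{"type":"number"}},"hand":{"type":"number"}},"required":["linear","turn"]}

```bash
mkdir -p pics; cat > h.py <<'E'
from plant import *
import numpy as np, cv2
from scipy.spatial.transform import Rotation as R
def save(n,f): cv2.imwrite('pics/'+f,cv2.cvtColor(grab_frame(n),cv2.COLOR_RGB2BGR))
def cam(n):
    c=camera_info(n); A=np.array(c['attitude'],float)
    M=A if A.shape==(3,3) else R.from_quat(A,scalar_first=True).as_matrix()
    return np.array(c['camera_matrix']),np.array(c['origin']),M
def ray(n,uv,z):
    K,o,M=cam(n); d=M@np.linalg.solve(K,[uv[0],uv[1],1]); return o+d*(z-o[2])/d[2]
def proj(n,P):
    K,o,M=cam(n); p=K@(M.T@(np.array(P)-o)); return p[:2]/p[2]
E
python3 - <<'E'
from h import *
for n in('scene','top'):
    print(n,camera_info(n)); save(n,n+'0.png')
    for t in('mill_1','jig','bay_a','salt_mill','tape_roll','cutter','mug'):
        for d in trace(n,t): 
            r,c=np.where(d['region']); print(t,round(d['p'],2),np.round(d['location']),c.min(),c.max(),r.min(),r.max())
print(state())
E
```

```text
scene {'camera_matrix': array([[442.34327307,   0.        , 320.85875738],
       [  0.        , 442.34327307, 201.5757771 ],
       [  0.        ,   0.        ,   1.        ]]), 'origin': array([0.98282089, 0.51466618, 0.87063634]), 'attitude': array([-0.1099394 ,  0.32031402,  0.88233608, -0.3267955 ])}
mill_1 0.97 [353. 257.] 337 365 221 291
mill_1 0.81 [379. 217.] 365 394 180 253
mill_1 0.79 [295. 210.] 283 309 177 246
mill_1 0.71 [328. 178.] 316 338 140 212
mill_1 0.71 [289. 142.] 277 302 103 175
mill_1 0.61 [336. 122.] 323 343 95 165
jig 0.57 [298. 252.] 244 369 202 306
salt_mill 0.92 [388. 312.] 375 401 291 328
tape_roll 0.86 [247. 192.] 225 265 166 205
tape_roll 0.61 [381. 217.] 365 394 180 253
cutter 0.79 [419. 279.] 394 448 261 298
cutter 0.5 [387. 312.] 375 401 290 329
mug 0.8 [308. 106.] 286 321 88 129
mug 0.55 [294. 208.] 284 310 177 246
top {'camera_matrix': array([[394.96912453,   0.        , 322.58813551],
       [  0.        , 394.96912453, 201.8545497 ],
       [  0.        ,   0.        ,   1.        ]]), 'origin': array([ 0.41652334, -0.04265544,  0.90537127]), 'a
[... 713 characters left out ...]
: 0.8, 'joint_pos': array([-1.40493315e+00,  5.25645535e-02,  1.61268983e+00,  2.19644512e-04,
        1.47617939e+00, -1.18962034e-01]), 'joint_vel': array([ 0.0002184 ,  0.00037714,  0.00014328, -0.00050894,  0.00046821,
        0.00132166]), 'joint_efforts': array([ -1.25325747, -36.08867884, -34.06691551,  -0.49887735,
        -0.36513585,  -0.10418643]), 'tool_pos': array([ 0.17570577, -0.59982477,  0.23151335]), 'tool_rot': array([7.68546156e-05, 9.89877915e-01, 1.41921442e-01, 1.11164546e-04]), 'contact_force': array([1.93705938, 0.78274456, 1.72424916]), 'ft_torque': array([ 0.16155828, -0.19129898, -0.02394816]), 'grasp_force': 3.008354133926332, 'gripper_width': 0.9994965558521203}
```

View pics/scene0.png

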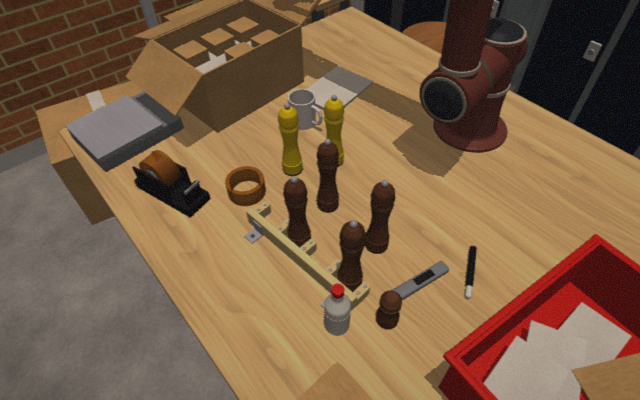

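View pics/top0.png

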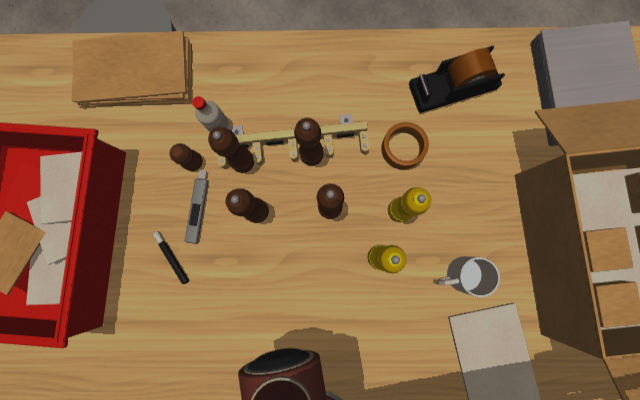

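The scene shows six tall mills. In the top view the dark loose ones are at (247,206) and (329,200), and the dark home ones at (228,149) and (307,141). The yellow look-alikes at (410,205) and (388,260) are not meant. Empty bays are the second from the left (~(273,150)) and the far right (~(350,145)).

```bash
cat > fit.py <<'E'
from h import *
from scipy.optimize import minimize
prof=[(0,.028),(.036,.028),(.06,.0225),(.1,.019),(.14,.0225),(.165,.0245),(.185,.0265),(.2,.02),(.213,.009),(.22,.006)]
zz=np.linspace(0,.22,30); rr=np.interp(zz,*zip(*prof)); th=np.linspace(0,2*np.pi,24,endpoint=False)
def mask(n,x,y):
    m=np.zeros((400,640),np.uint8)
    h0=None
    for z,r in zip(zz,rr):
        q=np.array([proj(n,(x+r*np.cos(t),y+r*np.sin(t),z)) for t in th[::2]]) 
        if h0 is not None: cv2.fillConvexPoly(m,cv2.convexHull(np.round(np.vstack([h0,q])*16).astype(np.int32)),1,shift=4)
        h0=q
    return m>0
def iou(n,g,p): m=mask(n,*p); return (m&g).sum()/(m|g).sum()
def fit(n,g,p0): 
    r=minimize(lambda p:-iou(n,g,p),p0,method='Nelder-Mead',options=dict(initial_simplex=[p0,p0+[.012,0],p0+[0,.012]],xatol=2e-4,fatol=1e-3,maxfev=45)); return r.x,-r.fun
E
python3 - <<'E'
from fit import *
K=cam('top')
print(camera_info('wrist'))
for n in('top','scene'):
    im=grab_frame(n).astype(int)
    for d in trace(n,'mill_1'):
        g=d['region']; c=im[g].mean(0)
        if d['p']<.4: continue
        p0=ray(n,d['location'],.11)[:2]
        p,s=fit(n,g,p0); print(n,np.round(d['location']),c.round(),'yellow' if c[1]>.75*c[0] else 'dark',p.round(4),round(s,2))
    for t,h in(('salt_mill',.05),('tape_roll',.024),('cutter',.009),('mug',.046),('glue',.07),('marker',.008)):
        d=trace(n,t)
        if d: print(n,t,ray(n,d[0]['location'],h)[:2].round(3),round(d[0]['p'],2))
E
```

```text
{'camera_matrix': array([[295.94626454,   0.        , 322.3096167 ],
       [  0.        , 295.94626454, 196.07385352],
       [  0.        ,   0.        ,   1.        ]]), 'mount': array([[-2.49211440e-04, -9.62492052e-01, -2.71309762e-01,
         6.93530161e-02],
       [ 9.99999946e-01, -1.81979586e-04, -2.72962979e-04,
         3.79657476e-04],
       [ 2.13351859e-04, -2.71309816e-01,  9.62492046e-01,
        -1.42299955e-01],
       [ 0.00000000e+00,  0.00000000e+00,  0.00000000e+00,
         1.00000000e+00]])}Traceback (most recent call last):
  File "<stdin>", line 10, in <module>
  File "fit.py", line 15, in fit
    r=minimize(lambda p:-iou(n,g,p),p0,method='Nelder-Mead',options=dict(initial_simplex=[p0,p0+[.012,0],p0+[0,.012]],xatol=2e-4,fatol=1e-3,maxfev=45)); return r.x,-r.fun
    res = _minimize_neldermead(fun, x0, args, callback, bounds=bounds,
                               **options)
    fxcc = func(xcc)
    fx = function(np.copy(x), *(wrapper_args + args))
  File "fit.py", line 15, in <lambda>
    r=minimize(lambda p:-iou(n,g,p),p0,method='Nelder-Mead',options=dict(initial_simplex=[p0,p0+[.012,0],p0+[0,.012]],xatol=2e-4,fatol=1e-3,maxfev=45)); return r.x,-r.fun
                         ~~~^^^^^^^
  File "fit.py", line 13, in iou
    def iou(n,g,p): m=mask(n,*p); return (m&g).sum()/(m|g).sum()
                      ~~~~^^^^^^
  File "fit.py", line 9, in mask
    q=np.array([proj(n,(x+r*np.cos(t),y+r*np.sin(t),z)) for t in th[::2]])
                ~~~~^^^^^^^^^^^^^^^^^^^^^^^^^^^^^^^^^^^
  File "h.py", line 12, in proj
    K,o,M=cam(n); p=K@(M.T@(np.array(P)-o)); return p[:2]/p[2]
          ~~~^^^
  File "h.py", line 6, in cam
    c=camera_info(n); A=np.array(c['attitude'],float)
ValueError: time passes only in moves, steps and waits
```

```bash
sed -i 's/^def cam(n)/from functools import cache\n@cache\ndef cam(n)/' h.py
cat > meas.py <<'E'
from fit import *
def mills(n):
    im=grab_frame(n).astype(int)
    for d in trace(n,'mill_1'):
        g=d['region']; c=im[g].mean(0)
        if d['p']<.4 or c[1]>.75*c[0]: continue
        p,s=fit(n,g,ray(n,d['location'],.11)[:2]); print(n,np.round(d['location']),round(d['p'],2),c.round(),p.round(4),round(s,2))
E
python3 - <<'E'
from meas import *
for n in('top','scene'):
    mills(n)
    for t,h in(('salt_mill',.05),('tape_roll',.024),('cutter',.009),('mug',.046),('glue',.07),('marker',.008)):
        d=trace(n,t)
        if d: print(n,t,ray(n,d[0]['location'],h)[:2].round(3),round(d[0]['p'],2))
print(state()['time'])
E
```

```text
top [307. 140.] 0.95 [52. 35. 25.] [ 0.6358 -0.0042] 0.92
top [245. 207.] 0.9 [54. 36. 26.] [0.5053 0.1219] 0.94
top [229. 147.] 0.73 [49. 33. 24.] [0.6222 0.1582] 0.92
top [330. 202.] 0.66 [61. 41. 29.] [ 0.5116 -0.0469] 0.93
top salt_mill [0.623 0.276] 0.75
top tape_roll [ 0.674 -0.233] 0.84
top cutter [0.511 0.259] 0.72
top mug [ 0.356 -0.35 ] 0.87
top glue [0.714 0.215] 0.55
top marker [0.396 0.315] 0.63
scene [329. 179.] 0.95 [52. 35. 25.] [ 0.5163 -0.0443] 0.94
scene [380. 215.] 0.95 [52. 35. 25.] [0.5055 0.1231] 0.92
scene [295. 206.] 0.63 [54. 37. 26.] [ 0.6379 -0.0063] 0.87
scene [353. 257.] 0.6 [56. 38. 28.] [0.6244 0.1582] 0.9
scene salt_mill [0.632 0.278] 0.8
scene cutter [0.504 0.264] 0.67
scene mug [ 0.346 -0.347] 0.59
scene glue [0.712 0.22 ] 0.65
scene marker [0.405 0.313] 0.81
1.7
```

Home mills are at (0.637,-0.005) and (0.6235,0.158), 164 mm apart, which fits bays y=-41 and +123. That gives a jig yaw of 4.7°, bay_c at (0.630,0.077) and bay_b at (0.644,-0.087). Below I check the choice of mills and the predicted bays in one crop, and move overhead at the same time.

```bash
python3 - <<'E'
from h import *
im=cv2.imread('pics/top0.png')
a=np.radians(4.73);X=np.array([np.cos(a),np.sin(a)]);Y=np.array([-X[1],X[0]]);O=np.array([.6336,.0359])
P=lambda x,y,z:tuple(np.round(proj('top',[*(O+x*X+y*Y),z])*16).astype(int).tolist())
for b in(-123,-41,41,123):
    for s in(-32,32): cv2.line(im,P(-.015,(b+s)/1e3,.03),P(.032,(b+s)/1e3,.03),(0,0,255),1,cv2.LINE_AA,4)
cv2.line(im,P(.032,-.17,.045),P(.032,.17,.045),(255,0,0),1,cv2.LINE_AA,4)
for p in((.5055,.1225),(.514,-.0456)):
    cv2.polylines(im,[np.array([np.round(proj('top',[p[0]+.028*np.cos(t),p[1]+.028*np.sin(t),0])).astype(int) for t in np.linspace(0,6.28,24)])],True,(0,255,0))
cv2.imwrite('pics/crop1.png',cv2.resize(im[90:240,160:440],None,fx=2.8,fy=2.8,interpolation=cv2.INTER_CUBIC))
E
```

```text
(no output)
```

View pics/crop1.png

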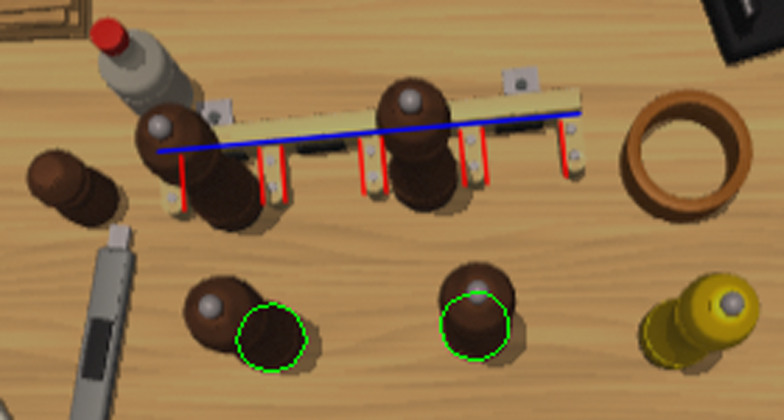

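{"op": "play_rows", "data": {
  "linear": [
    [0.03, 0.05, 0.01],
    [0.03, 0.05, 0.01],
    [0.03, 0.05, 0.01],
    [0.03, 0.05, 0.01],
    [0.03, 0.05, 0],
    [0.03, 0.05, 0],
    [0.03, 0.05, 0],
    [0.03, 0.05, 0]
  ],
  "turn": [5, 5, 5, 5, 5, 5, 5, 5.7]
}}

```text
time: 2.7
tool_pos: [0.4153, -0.1984, 0.2692]
tool_rot: [-0.001, 0.878, 0.478, -0.001]
contact_force: [-0.2, -0.5, -4.1]
gripper_width: 0.999
grasp_force: 0.0
```

The overlay fits: the jig strips and the feet of both dark loose mills match (crop (272,337) and (475,326)), and the yellow one at (690,320) is left alone.

{"op": "play_rows", "data": {
  "linear": [
    [0, 0.0475, 0],
    [0, 0.0475, 0],
    [0, 0.0475, 0],
    [0, 0.0475, 0],
    [0, 0.0475, 0],
    [0, 0.0475, 0],
    [0, 0.0475, 0],
    [0, 0.0475, 0]
  ],
  "turn": [0, 0, 0, 0, 0, 0, 0, 0]
}}

```text
time: 3.7
tool_pos: [0.415, 0.1809, 0.2691]
tool_rot: [0.001, 0.879, 0.477, -0.001]
contact_force: [-1.1, 0.1, -3.3]
gripper_width: 1.001
grasp_force: 0.0
```

{"op": "play_rows", "data": {
  "linear": [
    [-0.005, 0.003, -0.03],
    [0, 0, -0.045],
    [0, 0, -0.045],
    [0, 0, -0.045],
    [0, 0, -0.045],
    [0, 0, -0.03],
    [0, 0, -0.02],
    [0, 0, 0]
  ],
  "turn": [0, 0, 0, 0, 0, 0, 0, 0]
}}

```text
time: 4.7
tool_pos: [0.4076, 0.1818, 0.0079]
tool_rot: [-0.0, 0.879, 0.477, -0.004]
contact_force: [-0.3, -0.3, -3.7]
gripper_width: 1.002
grasp_force: 0.0
```

```bash
python3 - <<'E'
from h import *
save('scene','s1.png'); im=cv2.imread('pics/s1.png')
cv2.imwrite('pics/s1c.png',cv2.resize(im[130:330,260:500],None,fx=2.8,fy=2.8,interpolation=cv2.INTER_CUBIC))
print(state()['tool_pos'],state()['contact_force'])
E
```

```text
[0.40905777 0.18232525 0.00961518] [-0.13365804  0.55661349 -3.74283996]
```

View pics/s1c.png

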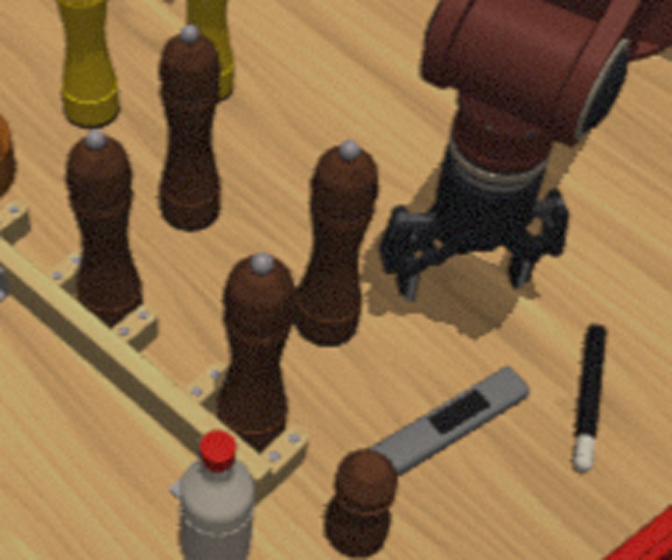

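```bash
python3 - <<'E'
from h import *
s=state(); T=s['tool_pos']; M=R.from_quat(s['tool_rot'],scalar_first=True).as_matrix(); y=M[:,1]; x=M[:,0]
print(y,x)
K,o,A=cam('scene')
for nm,uv in dict(knuckleout=(385,255),knuckleouttop=(388,220),knuckletop=(400,207),tip=(405,297),tipout=(396,285),rk=(566,200),rk2=(565,240),rtip=(520,285)).items():
    for off in(-.011,.011):
        p=(uv[0]/2.8+260,uv[1]/2.8+130); d=A@np.linalg.solve(K,[*p,1])
        t=((T+off*x-o)@x)/(d@x); P=o+d*t; print(nm,off,'y %.3f z %.3f'%((P-T)@y,P[2]))
E
```

```text
[ 0.83894242 -0.54421698 -0.00186845] [ 0.54420979  0.83894267 -0.00330289]
knuckleout -0.011 y 0.065 z 0.063
knuckleout 0.011 y 0.074 z 0.092
knuckleouttop -0.011 y 0.068 z 0.109
knuckleouttop 0.011 y 0.077 z 0.137
knuckletop -0.011 y 0.061 z 0.123
knuckletop 0.011 y 0.069 z 0.151
tip -0.011 y 0.040 z -0.001
tip 0.011 y 0.050 z 0.031
tipout -0.011 y 0.051 z 0.018
tipout 0.011 y 0.060 z 0.050
rk -0.011 y -0.076 z 0.111
rk 0.011 y -0.062 z 0.139
rk2 -0.011 y -0.088 z 0.058
rk2 0.011 y -0.074 z 0.088
rtip -0.011 y -0.061 z -0.001
rtip 0.011 y -0.048 z 0.031
```

The outer knuckle stands about 15–19 mm further out than the fingertip back, so a square push with the finger back would strike the mill high. I'll check the gripper's shape in the wrist picture to see whether pushing with the fingertip's corner clears.

```bash
python3 - <<'E'
from h import *
save('wrist','w1.png')
Mt=np.array(camera_info('wrist')['mount']); K=np.array(camera_info('wrist')['camera_matrix']); I=np.linalg.inv(Mt)
for P in((.011,.057,-.013),(-.011,.057,-.013),(.011,.074,-.1),(.013,.074,-.1),(.038,.0425,-.073),(.03,.0425,-.1)):
    p=K@(I@[*P,1])[:3]; print(P,(p[:2]/p[2]).round())
E
```

```text
(0.011, 0.057, -0.013) [441. 240.]
(-0.011, 0.057, -0.013) [436. 281.]
(0.011, 0.074, -0.1) [707. 429.]
(0.013, 0.074, -0.1) [711. 421.]
(0.038, 0.0425, -0.073) [487. 239.]
(0.03, 0.0425, -0.1) [563. 346.]
```

View pics/w1.png

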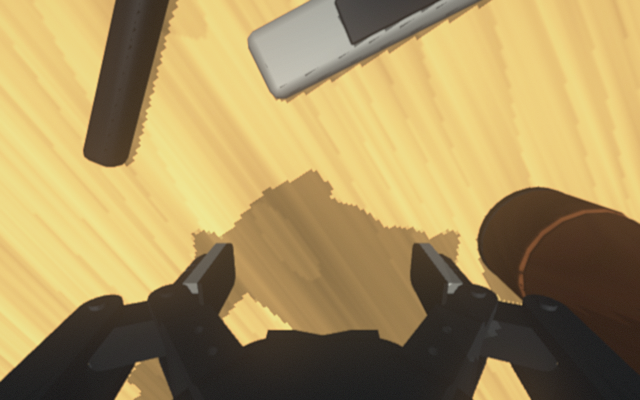

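The wrist picture shows the fingertips at (225,250) and (425,250), knuckles from (545,297) out past (640,393), and the body's front edge at (330,332). It also shows M1 at the right (540,240). Next I turn those pixels into tool coordinates.

```bash
python3 - <<'E'
from h import *
Mt=np.array(camera_info('wrist')['mount']); K=np.array(camera_info('wrist')['camera_matrix'])
for uv in((413,245),(437,245),(462,285),(497,295),(545,297),(640,393),(405,345),(375,332)):
    d=Mt[:3,:3]@np.linalg.solve(K,[*uv,1]); o=Mt[:3,3]
    print(uv,[(z,*(1e3*(o+d*(z-o[2])/d[2])[:2]).round().astype(int).tolist()) for z in(-.013,-.03,-.05,-.07,-.09,-.11)])
s=state();print(s['joint_pos'].round(2))
E
```

```text
(413, 245) [(-0.013, 8, 44), (-0.03, 16, 38), (-0.05, 26, 32), (-0.07, 35, 25), (-0.09, 44, 18), (-0.11, 54, 12)]
(437, 245) [(-0.013, 8, 55), (-0.03, 16, 48), (-0.05, 26, 40), (-0.07, 35, 31), (-0.09, 44, 23), (-0.11, 54, 14)]
(462, 285) [(-0.013, -13, 70), (-0.03, -2, 61), (-0.05, 10, 50), (-0.07, 23, 39), (-0.09, 36, 29), (-0.11, 48, 18)]
(497, 295) [(-0.013, -19, 88), (-0.03, -7, 77), (-0.05, 6, 63), (-0.07, 20, 50), (-0.09, 33, 36), (-0.11, 47, 23)]
(545, 297) [(-0.013, -20, 112), (-0.03, -8, 98), (-0.05, 5, 81), (-0.07, 19, 63), (-0.09, 33, 46), (-0.11, 47, 29)]
(640, 393) [(-0.013, -82, 178), (-0.03, -62, 155), (-0.05, -39, 127), (-0.07, -15, 100), (-0.09, 8, 72), (-0.11, 31, 45)]
(405, 345) [(-0.013, -49, 44), (-0.03, -34, 39), (-0.05, -15, 32), (-0.07, 3, 25), (-0.09, 21, 18), (-0.11, 39, 12)]
(375, 332) [(-0.013, -41, 28), (-0.03, -27, 25), (-0.05, -10, 20), (-0.07, 7, 16), (-0.09, 24, 12), (-0.11, 41, 8)]
[ 0.25 -0.12  2.18 -0.    1.08  0.83]
```

{"op": "play_rows", "data": {
  "linear": [
    [-0.01, 0, 0],
    [0, 0, 0],
    [0, 0, 0],
    [0, 0, 0],
    [0, 0, 0],
    [0, 0, -0.003],
    [0, 0, -0.003],
    [0, 0, 0]
  ],
  "turn": [8, 9.5, 9.5, 9.5, 9.5, 9.5, 9.5, 0]
}}

```text
time: 5.8
tool_pos: [0.4013, 0.1832, 0.0062]
tool_rot: [0.001, 0.485, 0.874, 0.001]
contact_force: [-0.7, 0.7, -3.9]
gripper_width: 0.996
grasp_force: 0.0
```

{"op": "play_rows", "data": {
  "linear": [
    [0.003, -0.013, 0],
    [0.003, -0.013, 0],
    [0.003, -0.013, 0],
    [0.003, -0.013, 0],
    [0, 0, 0]
  ],
  "turn": [0, 0, 0, 0, 0]
}}

```text
time: 6.42
tool_pos: [0.4129, 0.1302, 0.0053]
tool_rot: [0.0, 0.486, 0.874, 0.0]
contact_force: [-0.9, 0.8, -3.9]
gripper_width: 1.002
grasp_force: 0.0
```

```bash
cat >> meas.py <<'E'
J=np.radians(4.73);JX=np.array([np.cos(J),np.sin(J)]);JY=np.array([-JX[1],JX[0]]);O=np.array([.6336,.0359])
def tool(push=None):
    s=state(); q=R.from_quat(s['tool_rot'],scalar_first=True).as_matrix(); y=q[:2,1];x=q[:2,0]; T=s['tool_pos']
    c=T[:2]-.011*x+.055*y
    print('t',round(s['time'],2),'TCP',T.round(4),'yang',np.degrees(np.arctan2(y[1],y[0])).round(1),'corner',c.round(4),'F',s['contact_force'].round(1),'jig',((c-O)@JX).round(4),((c-O)@JY).round(4))
    return c
def track(near,n='scene'):
    im=grab_frame(n).astype(int); best=None
    for d in trace(n,'mill_1'):
        g=d['region']; c=im[g].mean(0); p0=ray(n,d['location'],.11)[:2]
        if d['p']<.3 or c[1]>.75*c[0] or np.linalg.norm(p0-near)>.05: continue
        p,s=fit(n,g,p0); print(n,'mill',p.round(4),'iou',round(s,2),'jig',((p-O)@JX).round(4),((p-O)@JY).round(4))
E
python3 - <<'E'
from meas import *
tool(); track([.5055,.1225]); track([.5055,.1225],'top')
E
```

```text
t 6.42 TCP [0.4129 0.1302 0.0053] yang 31.9 corner [0.4654 0.1499] F [-0.9  0.8 -3.9] jig -0.1582 0.1275
scene mill [0.5088 0.1234] iou 0.91 jig -0.1171 0.0975
top mill [0.5053 0.1219] iou 0.92 jig -0.1208 0.0963
```

{"op": "play_rows", "data": {
  "linear": [
    [0.0044, -0.0025, 0],
    [0.0044, -0.0025, 0],
    [0.0044, -0.0025, 0],
    [0.0044, -0.0025, 0],
    [0.004, -0.003, 0],
    [0.004, -0.003, 0],
    [0.004, -0.003, 0],
    [0.004, -0.003, 0]
  ],
  "turn": [0, 0, 0, 0, 0, 0, 0, 0]
}}

```text
time: 7.62
tool_pos: [0.4462, 0.109, 0.0052]
tool_rot: [-0.0, 0.485, 0.875, -0.0]
contact_force: [-2.9, 1.6, -3.2]
gripper_width: 1.003
grasp_force: 0.8
```

```bash
python3 - <<'E'
from meas import *
tool(); track([.52,.112]); track([.52,.112],'top')
save('scene','s2.png'); im=cv2.imread('pics/s2.png')
cv2.imwrite('pics/s2c.png',cv2.resize(im[130:330,260:500],None,fx=3,fy=3,interpolation=cv2.INTER_CUBIC))
E
```

```text
t 7.62 TCP [0.4462 0.109  0.0052] yang 32.0 corner [0.4986 0.1288] F [-2.9  1.6 -3.2] jig -0.1268 0.1037
scene mill [0.5215 0.1134] iou 0.85 jig -0.1053 0.0865
top mill [0.5199 0.1127] iou 0.67 jig -0.107 0.0859
```

View pics/s2c.png

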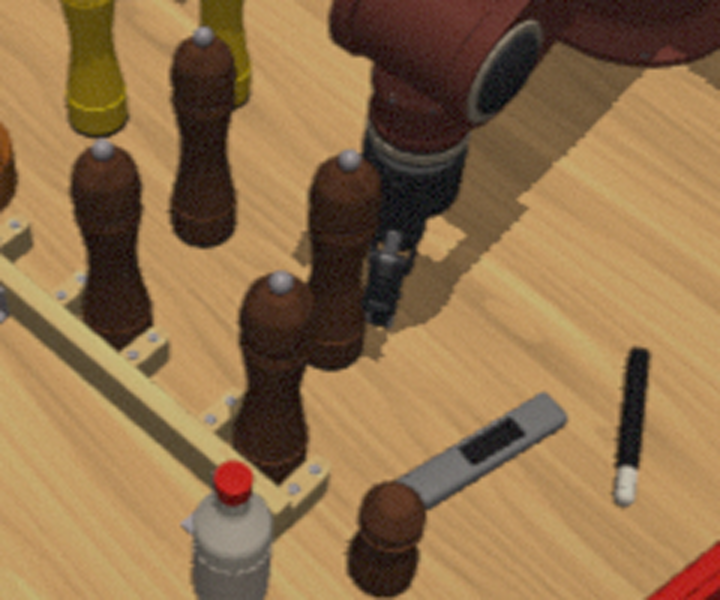

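The mill (crop (345,260)) stands upright, and the fingertip meets its foot at (380,320) with the knuckle clear. I'll carry on the same way.

{"op": "play_rows", "data": {
  "linear": [
    [0.004, -0.003, 0],
    [0.004, -0.003, 0],
    [0.004, -0.003, 0],
    [0.004, -0.003, 0],
    [0.004, -0.003, 0],
    [0.004, -0.003, 0]
  ],
  "turn": [0, 0, 0, 0, 0, 0]
}}

```text
time: 8.62
tool_pos: [0.4704, 0.091, 0.0053]
tool_rot: [-0.0, 0.485, 0.875, -0.0]
contact_force: [-2.9, 1.9, -3.5]
gripper_width: 1.0
grasp_force: 0.9
```

```bash
python3 - <<'E'
from meas import *
tool(); track([.545,.095]); track([.545,.095],'top')
E
```

```text
t 8.62 TCP [0.4704 0.091  0.0053] yang 32.0 corner [0.5229 0.1108] F [-2.9  1.9 -3.5] jig -0.1041 0.0838
scene mill [0.5439 0.0946] iou 0.59 jig -0.0845 0.0659
top mill [0.5444 0.0927] iou 0.58 jig -0.0842 0.064
```

{"op": "play_rows", "data": {
  "linear": [
    [0.0043, -0.0027, 0],
    [0.0043, -0.0027, 0],
    [0.0043, -0.0027, 0],
    [0.0043, -0.0027, 0],
    [0.0043, -0.0027, 0],
    [0.0043, -0.0027, 0]
  ],
  "turn": [0, 0, 0, 0, 0, 0]
}}

```text
time: 9.57
tool_pos: [0.4963, 0.0748, 0.0053]
tool_rot: [-0.0, 0.485, 0.875, -0.0]
contact_force: [-2.4, 1.2, -2.0]
gripper_width: 1.002
grasp_force: 1.1
```

```bash
python3 - <<'E'
from meas import *
tool(); track([.57,.076]); track([.57,.076],'top')
E
```

```text
t 9.57 TCP [0.4963 0.0748 0.0053] yang 32.0 corner [0.5487 0.0946] F [-2.4  1.2 -2. ] jig -0.0797 0.0655
scene mill [0.5687 0.0772] iou 0.61 jig -0.0613 0.0465
top mill [0.5674 0.0748] iou 0.39 jig -0.0628 0.0442
```

{"op": "play_rows", "data": {
  "linear": [
    [0.0045, -0.0042, 0],
    [0, 0, 0],
    [-0.015, 0.004, 0],
    [-0.0157, 0.0035, 0],
    [0, 0, 0]
  ],
  "turn": [0, 0, 0, 0, 0]
}}

```text
time: 10.4
tool_pos: [0.4678, 0.0787, 0.0047]
tool_rot: [-0.0, 0.484, 0.875, -0.0]
contact_force: [-0.6, 0.2, -4.2]
gripper_width: 0.998
grasp_force: 0.0
```

{"op": "play_rows", "data": {
  "linear": [
    [0.0008, -0.01, 0],
    [0.0008, -0.01, 0],
    [0.0008, -0.01, 0],
    [0.0008, -0.01, 0],
    [0.0008, -0.01, 0],
    [0.0008, -0.01, 0],
    [0, 0, 0]
  ],
  "turn": [9.4, 9.4, 9.4, 9.5, 0, 0, 0]
}}

```text
time: 11.28
tool_pos: [0.4748, 0.0177, 0.0054]
tool_rot: [0.0, 0.177, 0.984, 0.0]
contact_force: [-1.4, 0.6, -3.8]
gripper_width: 1.0
grasp_force: 0.0
```

```bash
python3 - <<'E'
from meas import *
tool(); track([.57,.076]); track([.57,.076],'top')
E
```

```text
t 11.28 TCP [0.4748 0.0177 0.0054] yang 69.6 corner [0.5043 0.0654] F [-1.4  0.6 -3.8] jig -0.1265 0.0401
scene mill [0.5738 0.0725] iou 0.71 jig -0.0566 0.0415
top mill [0.5709 0.072 ] iou 0.83 jig -0.0595 0.0412
```

{"op": "play_rows", "data": {
  "linear": [
    [0.009, 0.001, 0],
    [0.009, 0.001, 0],
    [0.009, 0.001, 0],
    [0.009, 0.001, 0],
    [0.005, 0.0004, 0],
    [0.005, 0.0004, 0],
    [0.005, 0.0004, 0],
    [0.005, 0.0004, 0]
  ],
  "turn": [0, 0, 0, 0, 0, 0, 0, 0]
}}

```text
time: 12.48
tool_pos: [0.53, 0.0242, 0.005]
tool_rot: [-0.001, 0.176, 0.984, 0.0]
contact_force: [-5.1, 2.1, -1.8]
gripper_width: 1.002
grasp_force: 0.0
```

```bash
python3 - <<'E'
from meas import *
tool(); track([.59,.075]); track([.59,.075],'top')
save('scene','s3.png'); im=cv2.imread('pics/s3.png')
cv2.imwrite('pics/s3c.png',cv2.resize(im[130:330,260:500],None,fx=3,fy=3,interpolation=cv2.INTER_CUBIC))
E
```

```text
t 12.47 TCP [0.53   0.0242 0.005 ] yang 69.7 corner [0.5593 0.072 ] F [-5.1  2.1 -1.8] jig -0.071 0.0421
top mill [0.5876 0.0641] iou 0.04 jig -0.0435 0.0319
```

View pics/s3c.png

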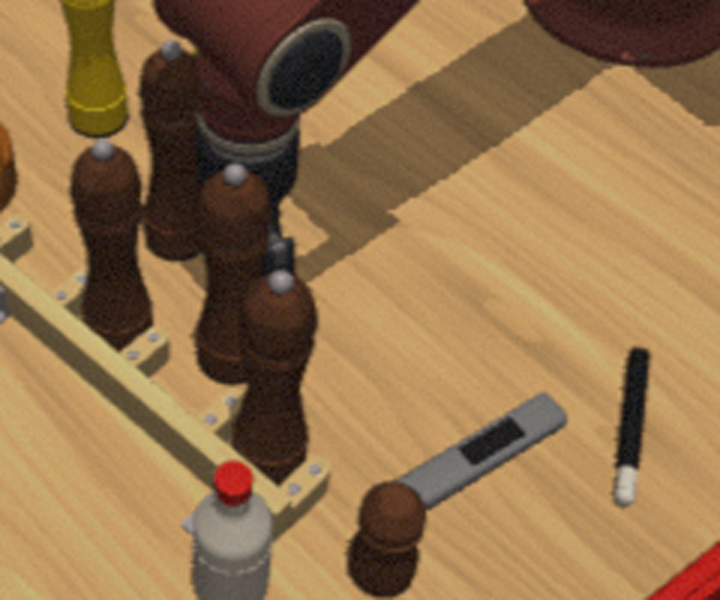

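M1 (crop (235,270)) is entering bay_c, but the gripper's far finger has shoved M2 (crop (172,150)) along by about 20 mm. It's still upright. I back off straight, measure again, and will bring M2 home first.

{"op": "play_rows", "data": {
  "linear": [
    [-0.005, -0.0004, 0],
    [-0.01, -0.0008, 0],
    [-0.015, -0.0012, 0],
    [-0.02, -0.0017, 0],
    [-0.02, -0.0017, 0],
    [0, 0, 0]
  ],
  "turn": [0, 0, 0, 0, 0, 0]
}}

```text
time: 13.48
tool_pos: [0.4586, 0.0181, 0.0047]
tool_rot: [-0.001, 0.176, 0.984, -0.0]
contact_force: [0.2, 0.3, -3.1]
gripper_width: 1.0
grasp_force: 0.0
```

```bash
python3 - <<'E'
from meas import *
tool()
for n in('scene','top'): track([.59,.075],n); track([.535,-.05],n)
E
```

```text
t 13.47 TCP [0.4586 0.0181 0.0047] yang 69.7 corner [0.488  0.0659] F [ 0.2  0.3 -3.1] jig -0.1426 0.0419
scene mill [ 0.5418 -0.0488] iou 0.88 jig -0.0984 -0.0769
top mill [0.584  0.0715] iou 0.92 jig -0.0465 0.0395
top mill [ 0.5392 -0.0499] iou 0.86 jig -0.1012 -0.0778
```

{"op": "play_rows", "data": {
  "linear": [
    [-0.0076, 0, 0],
    [0, 0, 0],
    [0, 0, 0],
    [0, 0, 0],
    [0, -0.016, 0],
    [0, -0.017, 0],
    [0, -0.017, 0],
    [0, 0, 0]
  ],
  "turn": [-9.1, -9.1, -9.1, -9.1, -9.2, 0, 0, 0]
}}

```text
time: 14.88
tool_pos: [0.4532, -0.0331, 0.0054]
tool_rot: [0.0, 0.544, 0.839, 0.0]
contact_force: [-0.0, 0.6, -3.9]
gripper_width: 1.002
grasp_force: 0.0
```

```bash
python3 - <<'E'
from meas import *
tool()
for n in('scene','top'): track([.54,-.05],n)
E
```

```text
t 14.88 TCP [ 0.4532 -0.0331  0.0054] yang 24.1 corner [ 0.5079 -0.0207] F [-0.   0.6 -3.9] jig -0.1299 -0.0461
scene mill [ 0.5437 -0.0504] iou 0.89 jig -0.0968 -0.0786
top mill [ 0.539 -0.049] iou 0.86 jig -0.1013 -0.0768
```

{"op": "play_rows", "data": {
  "linear": [
    [0.0038, -0.0033, 0],
    [0.0038, -0.0033, 0],
    [0.0038, -0.0033, 0],
    [0.0038, -0.0033, 0],
    [0.0038, -0.0033, 0],
    [0.0038, -0.0033, 0],
    [0.0038, -0.0033, 0],
    [0.0038, -0.0033, 0]
  ],
  "turn": [0, 0, 0, 0, 0, 0, 0, 0]
}}

```text
time: 16.08
tool_pos: [0.4834, -0.0585, 0.0051]
tool_rot: [-0.0, 0.544, 0.839, -0.0]
contact_force: [-2.7, 1.6, -4.2]
gripper_width: 0.997
grasp_force: 0.8
```

```bash
python3 - <<'E'
from meas import *
tool()
for n in('scene','top'): track([.56,-.066],n)
E
```

```text
t 16.07 TCP [ 0.4834 -0.0585  0.0051] yang 24.1 corner [ 0.5381 -0.0461] F [-2.7  1.6 -4.2] jig -0.102 -0.0738
scene mill [ 0.5575 -0.0629] iou 0.78 jig -0.084 -0.0922
top mill [ 0.5532 -0.0652] iou 0.49 jig -0.0885 -0.0942
```

{"op": "play_rows", "data": {
  "linear": [
    [0.0037, -0.0035, 0],
    [0.0037, -0.0035, 0],
    [0.0037, -0.0035, 0],
    [0.0037, -0.0034, 0],
    [0.0037, -0.0034, 0],
    [0.0037, -0.0034, 0]
  ],
  "turn": [0, 0, 0, 0, 0, 0]
}}

```text
time: 17.02
tool_pos: [0.5058, -0.0793, 0.0053]
tool_rot: [-0.0, 0.544, 0.839, -0.0]
contact_force: [-1.9, 0.8, -2.3]
gripper_width: 1.001
grasp_force: 1.0
```

```bash
python3 - <<'E'
from meas import *
tool()
for n in('scene','top'): track([.575,-.082],n)
E
```

```text
t 17.02 TCP [ 0.5058 -0.0793  0.0053] yang 24.1 corner [ 0.5605 -0.0668] F [-1.9  0.8 -2.3] jig -0.0813 -0.0963
scene mill [ 0.579  -0.0845] iou 0.48 jig -0.0643 -0.1155
top mill [ 0.6068 -0.0932] iou 0.32 jig -0.0374 -0.1264
```

{"op": "play_rows", "data": {
  "linear": [
    [0.0035, -0.0035, 0],
    [0.0033, -0.0033, 0],
    [0, 0, 0],
    [-0.015, 0.01, 0],
    [-0.015, 0.015, 0],
    [-0.02, 0.03, 0],
    [0, 0, 0],
    [0, 0, 0]
  ],
  "turn": [0, 0, 0, 0, 0, 0, 9.6, 9.6]
}}

```text
time: 18.23
tool_pos: [0.4626, -0.0307, 0.0055]
tool_rot: [0.001, 0.393, 0.919, -0.0]
contact_force: [-0.7, -0.3, -3.7]
gripper_width: 0.996
grasp_force: 0.0
```

{"op": "play_rows", "data": {
  "linear": [
    [0, 0, 0],
    [0, 0, 0],
    [0, 0, 0],
    [0, 0, 0],
    [0, 0, 0],
    [0, 0, 0],
    [0, 0, 0],
    [0, 0, 0]
  ],
  "turn": [9.6, 9.6, 9.6, 9.6, 9.6, 9.6, 9.6, 9.2]
}}

```text
time: 19.23
tool_pos: [0.4628, -0.0311, 0.0055]
tool_rot: [0.0, -0.259, 0.966, -0.0]
contact_force: [-0.2, -0.2, -4.2]
gripper_width: 0.997
grasp_force: 0.0
```

```bash
cat >> meas.py <<'E'
def corner2():
    s=state(); q=R.from_quat(s['tool_rot'],scalar_first=True).as_matrix()[:2]; c=s['tool_pos'][:2]-.011*q[:,0]-.055*q[:,1]
    print('corner2',c.round(4),'jig',((c-O)@JX).round(4),((c-O)@JY).round(4))
E
python3 - <<'E'
from meas import *
tool();corner2()
for n in('scene','top'): track([.586,-.092],n)
E
```

```text
t 19.23 TCP [ 0.4628 -0.0311  0.0055] yang 120.0 corner [0.4449 0.022 ] F [-0.2 -0.2 -4.2] jig -0.1892 0.0018
corner2 [ 0.4999 -0.0732] jig -0.1423 -0.0977
scene mill [ 0.5863 -0.0916] iou 0.49 jig -0.0576 -0.1232
top mill [ 0.5832 -0.092 ] iou 0.93 jig -0.0608 -0.1233
```

{"op": "play_rows", "data": {
  "linear": [
    [0.011, -0.0055, 0],
    [0.011, -0.0054, 0],
    [0.011, -0.0054, 0],
    [0.011, -0.0054, 0],
    [0.005, 0.0004, 0],
    [0.005, 0.0004, 0],
    [0.005, 0.0004, 0],
    [0.005, 0.0004, 0]
  ],
  "turn": [0, 0, 0, 0, 0, 0, 0, 0]
}}

```text
time: 20.42
tool_pos: [0.5262, -0.0508, 0.0051]
tool_rot: [-0.001, -0.256, 0.967, 0.0]
contact_force: [-2.7, -0.9, -2.6]
gripper_width: 1.001
grasp_force: 0.0
```

{"op": "play_rows", "data": {
  "linear": [
    [0.005, 0.0004, 0],
    [0.005, 0.0004, 0],
    [0.005, 0.0004, 0]
  ],
  "turn": [0, 0, 0]
}}

```text
time: 20.8
tool_pos: [0.5417, -0.0497, 0.0054]
tool_rot: [0.0, -0.256, 0.967, -0.0]
contact_force: [-2.8, -0.8, -2.0]
gripper_width: 0.997
grasp_force: 0.1
```

```bash
python3 - <<'E'
from meas import *
tool();corner2()
for n in('scene','top'): track([.61,-.09],n)
save('scene','s4.png'); im=cv2.imread('pics/s4.png')
cv2.imwrite('pics/s4c.png',cv2.resize(im[100:300,220:460],None,fx=3,fy=3,interpolation=cv2.INTER_CUBIC))
E
```

```text
t 20.8 TCP [ 0.5417 -0.0497  0.0054] yang 119.7 corner [0.524  0.0035] F [-2.8 -0.8 -2. ] jig -0.1119 -0.0233
corner2 [ 0.5786 -0.0921] jig -0.0654 -0.123
scene mill [ 0.6059 -0.0868] iou 0.57 jig -0.0377 -0.12
top mill [ 0.6512 -0.097 ] iou 0.26 jig 0.0066 -0.1339
```

View pics/s4c.png

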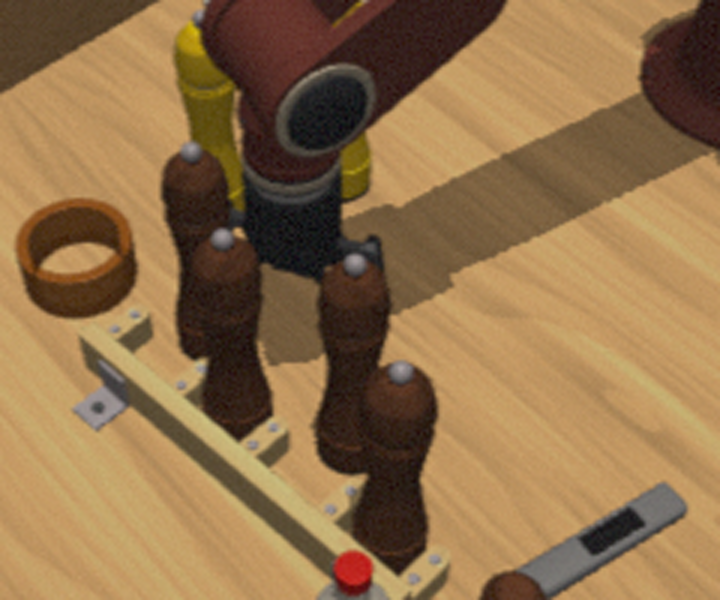

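M2 (crop (195,250)) stands upright at the mouth of bay_b, and the tape roll, yellow mills and M1 (350,360) are clear. Continuing.

{"op": "play_rows", "data": {
  "linear": [
    [0.005, 0.0004, 0],
    [0.005, 0.0004, 0],
    [0.005, 0.0004, 0],
    [0.005, 0.0004, 0],
    [0.005, 0.0004, 0],
    [0, 0, 0]
  ],
  "turn": [0, 0, 0, 0, 0, 0]
}}

```text
time: 21.8
tool_pos: [0.5671, -0.0477, 0.0055]
tool_rot: [0.0, -0.257, 0.967, -0.0]
contact_force: [-0.6, 0.0, -3.1]
gripper_width: 1.001
grasp_force: 0.0
```

```bash
python3 - <<'E'
from meas import *
tool();corner2()
for n in('scene','top'): track([.632,-.088],n)
E
```

```text
t 21.8 TCP [ 0.5671 -0.0477  0.0055] yang 119.7 corner [0.5494 0.0055] F [-0.6  0.  -3.1] jig -0.0864 -0.0233
corner2 [ 0.6039 -0.09  ] jig -0.0399 -0.123
scene mill [ 0.6302 -0.0858] iou 0.77 jig -0.0134 -0.121
top mill [ 0.6742 -0.0928] iou 0.17 jig 0.0298 -0.1316
```

{"op": "play_rows", "data": {
  "linear": [
    [0.003, 0.00025, 0],
    [0.003, 0.00025, 0],
    [0.0025, 0.0002, 0],
    [0, 0, 0]
  ],
  "turn": [0, 0, 0, 0]
}}

```text
time: 22.5
tool_pos: [0.5753, -0.047, 0.0053]
tool_rot: [0.0, -0.256, 0.967, -0.0]
contact_force: [-1.5, -0.5, -4.0]
gripper_width: 0.997
grasp_force: 0.4
```

{"op": "play_rows", "data": {
  "linear": [
    [0.0015, 0.0001, 0],
    [0.0015, 0.0001, 0]
  ],
  "turn": [0, 0]
}}

```text
time: 22.75
tool_pos: [0.5778, -0.0468, 0.0052]
tool_rot: [-0.0, -0.256, 0.967, 0.0]
contact_force: [-3.9, 0.8, -2.2]
gripper_width: 1.001
grasp_force: 1.1
```

```bash
python3 - <<'E'
from meas import *
tool();corner2(); track([.642,-.088])
E
```

```text
t 22.75 TCP [ 0.5778 -0.0468  0.0052] yang 119.7 corner [0.5601 0.0064] F [-3.9  0.8 -2.2] jig -0.0757 -0.0233
corner2 [ 0.6146 -0.0891] jig -0.0292 -0.123
scene mill [ 0.6413 -0.0841] iou 0.81 jig -0.0023 -0.1202
```

One millimetre at a time until the force shows the pad.

{"op": "play_rows", "data": {
  "linear": [
    [0.001, 0.0001, 0],
    [0.001, 0.0001, 0]
  ],
  "turn": [0, 0]
}}

```text
time: 23.1
tool_pos: [0.5799, -0.0466, 0.0053]
tool_rot: [-0.0, -0.256, 0.967, 0.0]
contact_force: [-3.0, -0.3, -2.9]
gripper_width: 0.998
grasp_force: 1.1
```

{"op": "play_rows", "data": {
  "linear": [
    [0.001, 0.0001, 0],
    [0, 0, 0]
  ],
  "turn": [0, 0]
}}

```text
time: 23.35
tool_pos: [0.581, -0.0465, 0.0053]
tool_rot: [0.0, -0.256, 0.967, -0.0]
contact_force: [-2.6, -0.8, -1.6]
gripper_width: 1.003
grasp_force: 0.8
```

{"op": "play_rows", "data": {
  "linear": [
    [0.001, 0.0001, 0],
    [0.0005, 0, 0]
  ],
  "turn": [0, 0]
}}

```text
time: 23.6
tool_pos: [0.5824, -0.0464, 0.0053]
tool_rot: [-0.0, -0.256, 0.967, 0.0]
contact_force: [-2.8, -0.1, -3.0]
gripper_width: 1.001
grasp_force: 1.0
```

{"op": "play_rows", "data": {
  "linear": [
    [0.001, 0.0001, 0],
    [0, 0, 0]
  ],
  "turn": [0, 0]
}}

```text
time: 23.85
tool_pos: [0.5836, -0.0463, 0.0053]
tool_rot: [0.0, -0.256, 0.967, -0.0]
contact_force: [-1.8, 0.7, -4.6]
gripper_width: 1.001
grasp_force: 0.8
```

```bash
python3 - <<'E'
from meas import *
tool();corner2(); track([.642,-.088]);track([.637,-.005])
E
```

```text
t 23.85 TCP [ 0.5836 -0.0463  0.0053] yang 119.7 corner [0.5658 0.0069] F [-1.8  0.7 -4.6] jig -0.0699 -0.0233
corner2 [ 0.6204 -0.0886] jig -0.0234 -0.123
scene mill [ 0.647  -0.0805] iou 0.87 jig 0.0038 -0.1171
scene mill [ 0.639  -0.0046] iou 0.89 jig 0.0021 -0.0409
```

{"op": "play_rows", "data": {
  "linear": [
    [0.001, 0.0001, 0],
    [0, 0, 0]
  ],
  "turn": [0, 0]
}}

```text
time: 24.3
tool_pos: [0.5844, -0.0462, 0.0053]
tool_rot: [0.0, -0.256, 0.967, 0.0]
contact_force: [-3.8, -0.3, -3.5]
gripper_width: 1.003
grasp_force: 0.8
```

{"op": "play_rows", "data": {
  "linear": [
    [0.001, 0.0001, 0],
    [0, 0, 0]
  ],
  "turn": [0, 0]
}}

```text
time: 24.55
tool_pos: [0.5855, -0.0461, 0.0053]
tool_rot: [0.0, -0.256, 0.967, -0.0]
contact_force: [-2.2, -1.2, -3.8]
gripper_width: 1.001
grasp_force: 0.8
```

{"op": "play_rows", "data": {
  "linear": [
    [0.001, 0.0001, 0],
    [0, 0, 0]
  ],
  "turn": [0, 0]
}}

```text
time: 24.8
tool_pos: [0.5865, -0.046, 0.0053]
tool_rot: [0.0, -0.256, 0.967, -0.0]
contact_force: [-2.9, 0.5, -3.2]
gripper_width: 0.998
grasp_force: 0.8
```

{"op": "play_rows", "data": {
  "linear": [
    [0.001, 0.0001, 0],
    [0, 0, 0]
  ],
  "turn": [0, 0]
}}

```text
time: 25.05
tool_pos: [0.5869, -0.046, 0.0052]
tool_rot: [-0.001, -0.256, 0.967, 0.0]
contact_force: [-6.0, -1.1, -1.1]
gripper_width: 1.0
grasp_force: 2.0
```

```bash
python3 - <<'E'
from meas import *
tool();corner2(); track([.642,-.088]);track([.637,-.005])
save('scene','s5.png'); im=cv2.imread('pics/s5.png')
cv2.imwrite('pics/s5c.png',cv2.resize(im[140:290,225:385],None,fx=4,fy=4,interpolation=cv2.INTER_CUBIC))
E
```

```text
t 25.05 TCP [ 0.5869 -0.046   0.0052] yang 119.7 corner [0.5692 0.0073] F [-6.  -1.1 -1.1] jig -0.0666 -0.0232
corner2 [ 0.6237 -0.0883] jig -0.0201 -0.1229
scene mill [ 0.6509 -0.08  ] iou 0.81 jig 0.0077 -0.1169
scene mill [ 0.6398 -0.0036] iou 0.87 jig 0.0029 -0.0399
```

View pics/s5c.png

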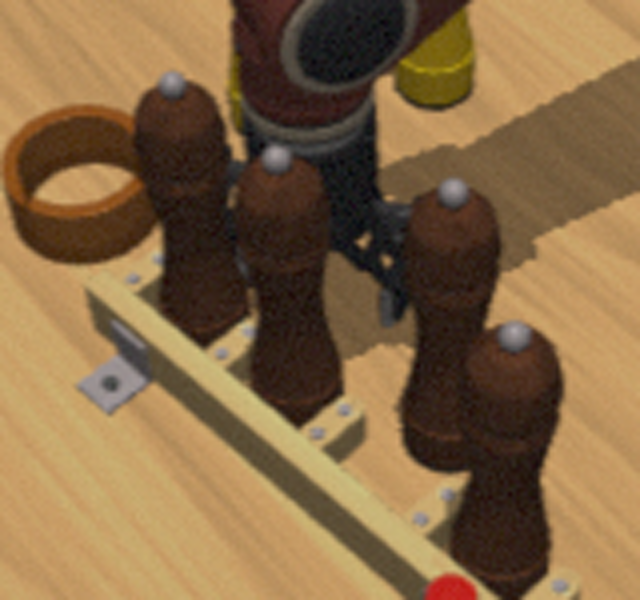

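{"op": "play_rows", "data": {
  "linear": [
    [0.001, 0.0001, 0],
    [0, 0, 0]
  ],
  "turn": [0, 0]
}}

```text
time: 25.55
tool_pos: [0.587, -0.046, 0.0052]
tool_rot: [-0.002, -0.256, 0.967, 0.0]
contact_force: [-8.9, -1.6, 2.5]
gripper_width: 1.001
grasp_force: 3.4
```

M2 is stopped by the pad (8.9 N, no further motion). I back off and go to M1 with the same tool heading.

{"op": "play_rows", "data": {
  "linear": [
    [-0.005, -0.0004, 0],
    [-0.015, -0.0012, 0],
    [-0.02, -0.0016, 0],
    [-0.02, -0.0017, 0],
    [-0.02, -0.0017, 0],
    [0, 0, 0]
  ],
  "turn": [0, 0, 0, 0, 0, 0]
}}

```text
time: 26.3
tool_pos: [0.5068, -0.0522, 0.0048]
tool_rot: [-0.0, -0.256, 0.967, 0.0]
contact_force: [-1.1, 0.4, -3.1]
gripper_width: 0.998
grasp_force: 0.0
```

{"op": "play_rows", "data": {
  "linear": [
    [-0.0019, 0.0232, 0],
    [-0.0019, 0.0232, 0],
    [-0.0019, 0.0232, 0],
    [-0.0019, 0.0232, 0],
    [-0.0019, 0.0232, 0],
    [-0.0019, 0.0232, 0],
    [-0.0019, 0.0232, 0],
    [0, 0, 0]
  ],
  "turn": [0, 0, 0, 0, 0, 0, 0, 0]
}}

```text
time: 27.3
tool_pos: [0.4956, 0.1111, 0.0056]
tool_rot: [0.001, -0.258, 0.966, -0.0]
contact_force: [-0.3, 0.2, -3.2]
gripper_width: 1.001
grasp_force: 0.0
```

```bash
python3 - <<'E'
from meas import *
tool();corner2()
mills('top'); mills('scene')
E
```

```text
t 27.3 TCP [0.4956 0.1111 0.0056] yang 119.9 corner [0.4777 0.1643] F [-0.3  0.2 -3.2] jig -0.1447 0.1408
corner2 [0.5325 0.0689] jig -0.098 0.0412
top [308. 143.] 0.89 [60. 41. 29.] [ 0.6365 -0.0044] 0.93
top [227. 149.] 0.87 [56. 37. 27.] [0.6219 0.1564] 0.92
top [270. 165.] 0.77 [61. 41. 30.] [0.5841 0.0714] 0.85
top [348. 136.] 0.76 [61. 42. 30.] [ 0.6471 -0.0822] 0.95
scene [354. 255.] 0.65 [58. 39. 28.] [0.6232 0.1574] 0.91
scene [273. 191.] 0.63 [57. 38. 27.] [ 0.649  -0.0824] 0.84
scene [335. 216.] 0.62 [60. 41. 30.] [0.5868 0.0721] 0.81
scene [293. 209.] 0.62 [58. 40. 28.] [ 0.6412 -0.0029] 0.86
```

{"op": "play_rows", "data": {
  "linear": [
    [0.006, 0.0005, 0],
    [0.006, 0.0004, 0],
    [0.006, 0.0004, 0],
    [0.005, 0.0004, 0],
    [0.005, 0.0004, 0],
    [0.005, 0.0004, 0],
    [0.005, 0.0004, 0],
    [0.005, 0.0004, 0]
  ],
  "turn": [0, 0, 0, 0, 0, 0, 0, 0]
}}

```text
time: 28.5
tool_pos: [0.5381, 0.1134, 0.0051]
tool_rot: [-0.0, -0.256, 0.967, 0.0]
contact_force: [-3.3, -0.0, -3.1]
gripper_width: 1.002
grasp_force: 0.5
```

```bash
python3 - <<'E'
from meas import *
tool();corner2(); track([.605,.075]); track([.6235,.158])
E
```

```text
t 28.5 TCP [0.5381 0.1134 0.0051] yang 119.7 corner [0.5204 0.1666] F [-3.3 -0.  -3.1] jig -0.102 0.1396
corner2 [0.5749 0.071 ] jig -0.0556 0.0399
scene mill [0.6002 0.0759] iou 0.88 jig -0.0299 0.0426
scene mill [0.6236 0.1574] iou 0.9 jig 0.0001 0.1219
```

{"op": "play_rows", "data": {
  "linear": [
    [0.005, 0.0009, 0],
    [0.005, 0.0009, 0],
    [0.005, 0.0007, 0],
    [0.005, 0.0004, 0],
    [0.004, 0.0003, 0],
    [0.003, 0.0002, 0],
    [0, 0, 0]
  ],
  "turn": [0, 0, 0, 0, 0, 0, 0]
}}

```text
time: 29.58
tool_pos: [0.5656, 0.1167, 0.0054]
tool_rot: [0.0, -0.257, 0.967, -0.0]
contact_force: [-0.7, -0.6, -3.8]
gripper_width: 0.996
grasp_force: 0.1
```

{"op": "play_rows", "data": {
  "linear": [
    [0.001, 0.0001, 0],
    [0.001, 0.0001, 0],
    [0, 0, 0]
  ],
  "turn": [0, 0, 0]
}}

```text
time: 29.95
tool_pos: [0.5671, 0.1169, 0.0053]
tool_rot: [0.0, -0.256, 0.967, -0.0]
contact_force: [-2.4, -1.2, -2.4]
gripper_width: 1.003
grasp_force: 0.8
```

```bash
python3 - <<'E'
from meas import *
tool();corner2(); track([.63,.076])
E
```

```text
t 29.95 TCP [0.5671 0.1169 0.0053] yang 119.7 corner [0.5494 0.1701] F [-2.4 -1.2 -2.4] jig -0.0729 0.1407
corner2 [0.6039 0.0746] jig -0.0264 0.041
scene mill [0.6294 0.0793] iou 0.89 jig -0.0006 0.0436
```

{"op": "play_rows", "data": {
  "linear": [
    [0.001, 0.0001, 0],
    [0.0005, 0, 0],
    [0, 0, 0]
  ],
  "turn": [0, 0, 0]
}}

```text
time: 30.42
tool_pos: [0.5687, 0.117, 0.0053]
tool_rot: [0.0, -0.256, 0.967, -0.0]
contact_force: [-3.0, -0.1, -2.8]
gripper_width: 1.001
grasp_force: 0.8
```

{"op": "play_rows", "data": {
  "linear": [
    [0.001, 0.0001, 0],
    [0, 0, 0]
  ],
  "turn": [0, 0]
}}

```text
time: 30.68
tool_pos: [0.5697, 0.1171, 0.0053]
tool_rot: [0.0, -0.256, 0.967, -0.0]
contact_force: [-2.2, 0.3, -4.3]
gripper_width: 0.996
grasp_force: 0.7
```

{"op": "play_rows", "data": {
  "linear": [
    [0.001, 0.0001, 0],
    [0, 0, 0]
  ],
  "turn": [0, 0]
}}

```text
time: 30.92
tool_pos: [0.5706, 0.1172, 0.0053]
tool_rot: [-0.0, -0.256, 0.967, 0.0]
contact_force: [-3.0, 0.0, -3.6]
gripper_width: 1.002
grasp_force: 1.1
```

{"op": "play_rows", "data": {
  "linear": [
    [0.001, 0.0001, 0],
    [0, 0, 0]
  ],
  "turn": [0, 0]
}}

```text
time: 31.18
tool_pos: [0.5707, 0.1172, 0.0052]
tool_rot: [-0.001, -0.256, 0.967, 0.0]
contact_force: [-7.3, -1.5, -0.0]
gripper_width: 0.997
grasp_force: 2.1
```

{"op": "play_rows", "data": {
  "linear": [
    [0.001, 0.0001, 0],
    [0, 0, 0]
  ],
  "turn": [0, 0]
}}

```text
time: 31.42
tool_pos: [0.5708, 0.117, 0.005]
tool_rot: [-0.002, -0.256, 0.967, 0.0]
contact_force: [-10.2, -2.5, 2.4]
gripper_width: 0.996
grasp_force: 3.1
```

```bash
python3 - <<'E'
from meas import *
tool();corner2(); track([.63,.076])
E
```

```text
t 31.43 TCP [0.5708 0.117  0.005 ] yang 119.7 corner [0.5531 0.1703] F [-10.2  -2.5   2.4] jig -0.0691 0.1406
corner2 [0.6076 0.0747] jig -0.0227 0.0408
scene mill [0.6328 0.0797] iou 0.86 jig 0.0028 0.0437
```

M1 is home on its pad too. I back away straight and lift clear, then check everything.

{"op": "play_rows", "data": {
  "linear": [
    [-0.005, -0.0004, 0],
    [-0.015, -0.0012, 0],
    [-0.025, -0.002, 0],
    [-0.035, -0.0029, 0],
    [-0.035, -0.0029, 0],
    [-0.02, -0.03, 0.03],
    [0, -0.03, 0.06],
    [0, -0.03, 0.06]
  ],
  "turn": [0, 0, 0, 0, 0, 0, 0, 0]
}}

```text
time: 32.52
tool_pos: [0.4364, 0.0215, 0.1481]
tool_rot: [0.0, -0.257, 0.966, -0.0]
contact_force: [1.3, -0.7, -4.0]
gripper_width: 0.994
grasp_force: 0.0
```

{"op": "play_rows", "data": {
  "linear": [
    [0, 0, 0.05],
    [0, 0, 0.05],
    [0, 0, 0],
    [0, 0, 0]
  ],
  "turn": [0, 0, 0, 0]
}}

```text
time: 33.02
tool_pos: [0.4367, 0.0223, 0.2451]
tool_rot: [-0.001, -0.257, 0.967, 0.0]
contact_force: [0.3, -1.1, -3.8]
gripper_width: 1.0
grasp_force: 0.0
```

```bash
python3 - <<'E'
from meas import *
tool(); mills('top'); mills('scene'); save('top','t6.png'); im=cv2.imread('pics/t6.png')
cv2.imwrite('pics/t6c.png',cv2.resize(im[80:300,150:450],None,fx=2.6,fy=2.6,interpolation=cv2.INTER_CUBIC))
E
```

```text
t 33.02 TCP [0.4367 0.0223 0.2451] yang 119.7 corner [0.4189 0.0755] F [ 0.3 -1.1 -3.8] jig -0.2107 0.0572
top [228. 149.] 0.88 [57. 38. 28.] [0.622 0.157] 0.93
top [309. 143.] 0.76 [61. 41. 30.] [ 0.6381 -0.0044] 0.93
top [346. 136.] 0.72 [61. 42. 30.] [ 0.6471 -0.0822] 0.93
top [269. 146.] 0.64 [62. 43. 31.] [0.6307 0.0786] 0.94
scene [272. 194.] 0.95 [53. 35. 25.] [ 0.6461 -0.0883] 0.82
scene [294. 211.] 0.89 [58. 40. 29.] [ 0.6394 -0.0038] 0.88
scene [354. 257.] 0.87 [57. 39. 28.] [0.6243 0.1581] 0.9
scene [323. 232.] 0.86 [59. 40. 29.] [0.6314 0.0782] 0.86
```

View pics/t6c.png

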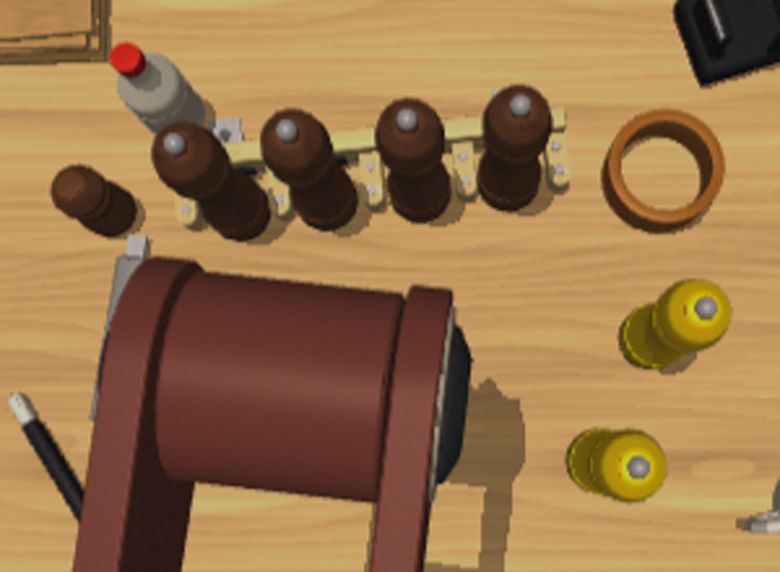

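All four mills stand upright in line: crop feet at (240,210), (325,200), (420,195) and (510,180). The bystanders and yellow mills are untouched and the arm is clear.

```bash
python3 -c "
from plant import *
print(job_done())"
```

```text
the job is handed in; nothing more can be done
None
```

I pushed both loose dark mills home against the pads of the two empty bays and handed the job in; all four stood upright and in line, and no verdict came back. On the way the gripper's far finger shoved the second mill about 20 mm by accident, but it stayed upright. The bystanders and the yellow look-alikes looked undisturbed in the final picture.

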